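# Lay out a test beam path on the optical table

## Task

First, before moving any optic, stand the amber beacon on the white pad on top of the laser head. Then stand the beamsplitter cube on the beam line halfway between the laser's and the camera's fronts, square to the beam; the red lens on the beam line halfway between laser front and beamsplitter, its glass across the beam; and the blue photodetector left of the beamsplitter as seen from the laser, 110 mm from it centre to centre, looking into it at right angles to the beam. Leave everything upright and let go, and do not disturb the objective, the screwdriver or the tissue box.

Things in the scene. Friction and masses are not known exactly. Their poses are not given: they have to be found in the camera images.
- laser: fixed black laser head, 140 long x 90 wide x 80 mm high, yellow stripe on top near its front. Origin: on the table below the centre of its front face (red aperture 55 mm up). x: beam direction, out of the front to the camera; y: left as seen along the beam; z up. It spans x -140..0, y -45..45 mm. White round pad, 56 mm across, on its flat top (height 80 mm), centred at x -70 mm, y 0.
- camera: fixed white camera: body 70 x 60 x 80 mm high, with a dark round tube in front (44 mm across, 30 mm long). Origin: on the table below the tube's front end; x: out of the tube to the laser; z up. It always faces the laser, on the beam line: the line from the laser's origin to the camera's, 420 mm long. It reaches back to x -100 mm, 30 mm to either side.
- beacon: amber (orange) warning beacon: black base 42 mm across and 12 mm high, orange upright cylinder 32 mm across from there up to 44 mm height (top rim rounded 4 mm). About 90 g. Origin: centre of its underside, z up.
- splitter: beamsplitter: black 36 mm cube, green round windows on its four sides, green square on top, on a pedestal (steel foot 42 mm across, 9 mm high; post 16 mm). The cube spans heights 37 to 73 mm, faces normal to its x and y; any of the four ways round will do. About 160 g. Origin: centre of the foot's underside, z up.
- lens: red lens holder: upright red disc 40 mm across, 14 mm thick, glass on both faces, on a pedestal (steel foot 42 mm across, 9 mm high; post 16 mm). Disc centre at 55 mm, top at 75 mm height. x: optical axis, through the 14 mm thickness (either way round will do); z up. Grip it across the thickness. About 120 g. Origin: centre of the foot's underside.
- detector: blue photodetector: box 30 (x) x 36 (y) x 40 mm high, heights 35 to 75 mm, on a pedestal (steel foot 42 mm across, 9 mm high; post 16 mm). A black tube, 22 mm across, sticks out 10 mm in front; a white stripe on top marks the front edge. x: the way it looks; z up. Grip it across the 36 mm. About 140 g. Origin: centre of the foot's underside.
- objective: bystander: brass microscope objective with a yellow ring, standing, 30 mm across and 48 mm high. Origin: centre of its underside. Leave alone.
- driver: bystander: screwdriver lying on the table beyond the beam path. Leave alone.
- tissues: bystander: brown cardboard box of lens tissues, 110 (x) x 60 (y) x 45 mm high. Origin: centre of its underside. Leave alone.
Things that resemble listed ones, but are neither listed nor needed, are in the scene too. Leave any pink or turquoise look-alike of the splitter alone.

How it is judged (in metres and radians):
On the way:
1. the beacon stands, let go, on the pad on the laser head while lens, beamsplitter and photodetector are still where they started (x of beacon in the frame of laser between -0.085 and -0.055 m and y of beacon in the frame of laser between -0.015 and 0.015 m and z of beacon in the frame of laser between 0.074 and 0.086 m and angle between beacon's own z axis and vertical below 0.1 rad and linear speed of beacon below 0.02 m/s and angular speed of beacon below 0.2 rad/s and contact force between the fingers and beacon below 0.05 N and distance of each of lens, splitter, detector from where it was at the start of the episode below 0.03 m), for 0.2 s.
At the end, for the whole second after the job is handed in: Beacon on pad, 15 mm. Beamsplitter 210, lens 105 mm from laser front (15 mm), 10 mm off beam at most, square in 0.17 rad. Detector left, 110 mm from splitter (15 mm), 30 mm along beam, square in 0.17 rad, splitter within 20 mm of its axis. All upright (0.1 rad), at rest, released (x of beacon in the frame of laser between -0.085 and -0.055 m and y of beacon in the frame of laser between -0.015 and 0.015 m and z of beacon in the frame of laser between 0.074 and 0.086 m and angle between each of beacon, splitter, lens, detector's own z axis and vertical below 0.1 rad and linear speed of each of beacon, splitter, lens, detector below 0.02 m/s and angular speed of each of beacon, splitter, lens, detector below 0.2 rad/s and contact force between the fingers and beacon below 0.05 N and x of splitter in the frame of laser between 0.195 and 0.225 m and y of splitter in the frame of laser between -0.01 and 0.01 m and z of splitter in the frame of laser between -0.006 and 0.006 m and contact force between the fingers and splitter below 0.05 N and (angle between the x axis of splitter and the x axis of laser, either way round below 0.17 rad or angle between the y axis of splitter and the x axis of laser, either way round below 0.17 rad) and x of lens in the frame of laser between 0.09 and 0.12 m and y of lens in the frame of laser between -0.01 and 0.01 m and z of lens in the frame of laser between -0.006 and 0.006 m and contact force between the fingers and lens below 0.05 N and angle between the x axis of lens and the x axis of laser, either way round below 0.17 rad and horizontal distance between detector and splitter between 0.095 and 0.125 m and x of detector in the frame of laser between 0.18 and 0.24 m and y of detector in the frame of laser above 0.08 m and z of detector in the frame of laser between -0.006 and 0.006 m and contact force between the fingers and detector below 0.05 N and angle between the x axis of detector and the y axis of laser, either way round below 0.17 rad and x of splitter in the frame of detector above 0.08 m and y of splitter in the frame of detector between -0.02 and 0.02 m); the robot touches nothing.
It fails at once if the brass objective was moved more than 15 mm (distance of objective from where it was at the start of the episode above 0.015 m).
It fails at once if the screwdriver was moved more than 15 mm (distance of driver from where it was at the start of the episode above 0.015 m).
It fails at once if the tissue box was moved more than 15 mm (distance of tissues from where it was at the start of the episode above 0.015 m).
It also fails if it takes over 107 s, if anything falls off the work surface, if the arm or the gripper's body presses on something with over 40 N, if the wrist force passes 120 N, or if a joint passes its speed limit or range.

## Robot

A 6-joint arm with a two-finger parallel gripper is mounted at the origin on the work surface. World frame = base frame: x ahead of the robot, y to its left, z up, the work surface at z = 0. Lengths are in mm, angles in rad, forces in N, time in s.
With the tool pointing down it reaches from about 325 to 775 mm from the base axis. Payload 9.3 kg.
Tool frame: the origin (TCP) lies midway between the tips of the shut fingers; the grasp point (between the pads) lies 19 mm behind it; x points along the fingers, y is the direction in which the jaws open and shut, and the axes are right-handed (so a half turn about x gives the same grasp; the last joint's range is limited). The gripper opens to 85 mm and grips with 20 to 120 N. Pads are 22 mm wide; open, the fingers measure 114 mm over their backs; the gripper's body (76 mm by 85 mm) begins 54 mm behind the grasp point. The pads swing forward as they close: fully open they stand 13 mm farther back than shut.
Start: joints at [-1.377, 0.259, 0.021, 1.334, 0, 1.418], TCP at [186.933, -517.255, 231.279] pointing down, gripper open.
Joint ranges: [-3.04, 3.04], [-0.91, 1.82], [-1.04, 1.36], [-1.92, 1.95], [-1.52, 1.45], [-3.14, 3.14]. Speed limits (rad/s): [2.22, 2.22, 2.79, 3.14, 3.14, 3.14].

## Interface

Orientations are given as a unit quaternion [x, y, z, w].
In Python, from rig import bot gives the robot as it stands.
- The arm moves only by the shell command python3 -m handwheel 'ROWS' [OPENING] [FORCE]. ROWS is JSON, a list of rows, each a list of 4 numbers: the shift along the world's x, y, z in mm, then the turn about the world's z in rad. In form: [[dx, dy, dz, yaw], ...]. A call has 1 to 5 rows; each row is the pose to reach, as a shift and turn from the pose measured when the call began; what a row does not reach only later rows make up. A row lasts 1/8 s, in which the tool goes at most 62.5 mm and 10.7 degrees, less where a joint would pass 70% of its speed; a pose out of reach is approached as far as the arm can. A call with a gripper value outside its range is refused whole. OPENING is the closure in counts, from 0 (fully open) to 255 (shut), set as the call begins (- or left out, the last holds). The fingers move at their own pace and stop on an object; FORCE is the grip in N (left out, the last holds). Time passes only in rows, so rows that repeat a pose let the fingers close. It gives the time, the measured TCP pose, the force and the opening at its end, in the units of the state.
- bot.get_state(): the state, without advancing time (a new reading comes with each control period).
- bot.grab_frame(name): name is "side" or "top" or "wrist"; returns a dict with "img" (384x512x3 uint8, red, green, blue), "range_z" (384x512 float32, mm along the optical axis (not along the pixel's ray), 0 where there is no reading), "fx", "fy", "cx", "cy" (pixels), "R" (3x3) and "t" (3): a world point X has camera coordinates R X + t; the wrist camera has in their place "T_tool_cam" (4x4, takes a point from camera to tool coordinates, whose origin is the TCP and whose axes are the tool frame's). Camera axes: x right, y down, z forward; pixel columns grow to the right and rows downward; lengths in mm; the calibration is good to about 2 mm. The wrist camera is an equidistant fisheye: a pixel r from the principal point sees the ray r / f radians off the axis. A picture is of the moment at which its call begins: read the wrist's pose just before it.
- bot.hand_in(): hands the job in, once; it reports no verdict.
Trained networks look in the newest picture that a camera, given by its name, has taken for a name from the list of things; names that differ only in an ending like _2 or _b are one class to them, and where a whole thing is asked for, a point or a joint stands for the part that bears it (a point fixed in the world has none). Each returns a list of dicts, best first, with "p" (0 to 1); they miss things now and then, are a little off and sometimes report something else, mostly with a low value. They report only what shows in the picture. A call takes as long as a camera call. They do not tell look-alikes from the thing itself.
- bot.outline_of(camera, name): "pixels" (384x512 bool, what is visible of it) and "position" ([row, column] in pixels, amid what is visible of it).
- bot.tip_of(camera, name): "position" ([row, column] in pixels: a listed point, or the origin of a listed thing).
The state is a dict: "clock": time; "joint_pos": joint angles; "qd": joint speeds; "joint_torque": joint torques, N m; "tcp_pos": TCP position; "orientation": TCP orientation; "ft_force": force on the tool from outside, world axes, zero at the start; "ft_torque": the same for the moment, N m; "opening": finger opening in mm.
Only numpy, scipy, OpenCV 4.12 (cv2) and the standard library are available. Lean on these libraries where they do the work, as an engineer would, in place of code of your own. Each camera call takes 0.05 s, during which the arm holds its last target. There are 200 camera calls.

## Working session

There is one attempt and no reset: what is moved stays moved. The work goes in short steps, Python scripts to look and compute and a shell command to move; the robot and the scene stay as the last step left them, time stands still between calls to the robot, and variables do not carry over. Pictures are saved under pics/ and viewed, about 12 in all and at most 16, crops included, and the job is handed in when it is done.

```bash
ls; mkdir -p pics; cat > h.py <<'E'
import numpy as np, cv2
from rig import bot
def save(fr,name): cv2.imwrite('pics/'+name, cv2.cvtColor(fr['img'],cv2.COLOR_RGB2BGR))
def cloud(fr):
    z=fr['range_z']; v,u=np.mgrid[:z.shape[0],:z.shape[1]]
    P=np.stack([(u-fr['cx'])/fr['fx']*z,(v-fr['cy'])/fr['fy']*z,z],-1)
    W=(P-fr['t'])@fr['R']; W[z<=0]=np.nan
    return W
E
python3 - <<'E'
from h import *
a=bot.grab_frame('top');save(a,'top.png')
W=cloud(a)
for n in 'laser camera beacon splitter lens detector objective driver tissues'.split():
    for d in bot.outline_of('top',n):
        m=d['pixels']; w=W[m]; w=w[~np.isnan(w[:,0])]
        print(n,round(d['p'],2),np.round(d['position']),np.round(np.median(w,0)),np.round(np.percentile(w,98,axis=0)) if len(w) else '')
b=bot.grab_frame('side');save(b,'side.png')
print(bot.get_state()['clock'],a['t'],-a['R'].T@a['t'],-b['R'].T@b['t'])
E
```

```text
pics
laser 0.71 [191. 334.] [ 609. -259.   81.] [ 664. -192.   84.]
camera 0.66 [157. 143.] [657. 274.  79.] [692. 321.  84.]
beacon 0.68 [267. 342.] [ 420. -300.   42.] [ 441. -286.   48.]
splitter 0.67 [257. 254.] [413. -61.  74.] [431. -43.  78.]
splitter 0.64 [256. 291.] [ 425. -154.   74.] [ 442. -139.   78.]
splitter 0.58 [287. 304.] [ 352. -207.   74.] [ 369. -192.   79.]
splitter 0.54 [228. 307.] [ 507. -195.   73.] [ 539. -177.   78.]
splitter 0.48 [285. 274.] [ 350. -117.   74.] [368. -97.  78.]
lens 0.67 [241. 178.] [429. 149.  39.] [449. 166.  77.]
detector 0.72 [242. 127.] [408. 279.  71.] [430. 301.  79.]
objective 0.57 [128. 256.] [774. -21.  36.] [792.  -8.  48.]
driver 0.78 [138. 328.] [ 785. -234.   23.] [ 799. -104.   29.]
driver 0.63 [127. 254.] [773. -21.  36.] [790.  -8.  49.]
tissues 0.95 [268. 394.] [ 429. -435.   46.] [ 483. -408.   50.]
0.55 [-124.5651305   573.18341696  942.14343083] [ 385.25170507  -83.91207757 1037.41497601] [ 358.67500985 -723.68664765  675.26567271]
```

```bash
python3 -c "
import cv2
a=cv2.imread('pics/top.png');cv2.imwrite('pics/topc.png',cv2.resize(a[90:330,80:440],None,fx=2.2,fy=2.2,interpolation=2))"
```

```text
(no output)
```

View pics/topc.png

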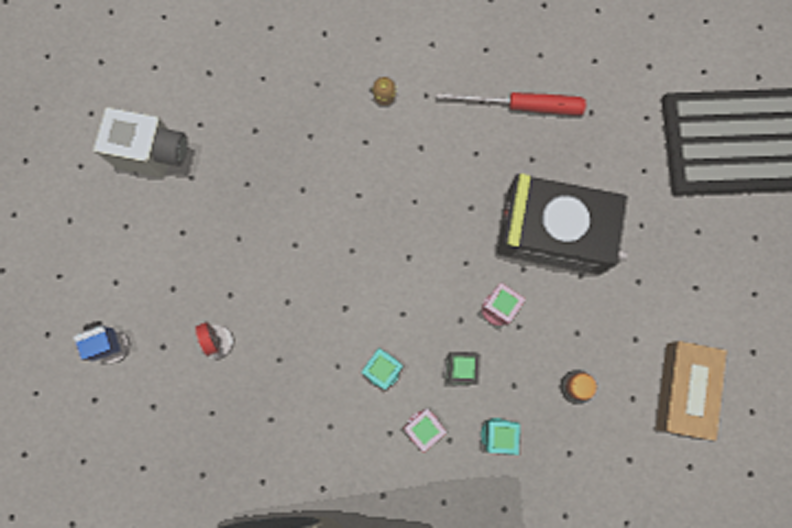

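View pics/side.png

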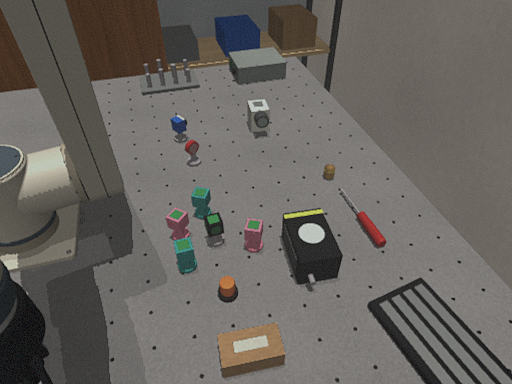

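The top picture shows the real black splitter at pixel (257,290), with pink and turquoise look-alikes around it. The beacon is at (267,342), lens (241,178), detector (242,127). The white stripe is on the detector's upper side, which is +x in the world. Next I'll get precise poses from the depth.

```bash
cat > meas.py <<'E'
from h import *
def meas(fr,name,zlo,zhi,near=None):
    W=cloud(fr); out=[]
    for d in bot.outline_of('top',name):
        m=cv2.dilate(d['pixels'].astype(np.uint8),np.ones((3,3)))>0
        w=W[m&(W[...,2]>zlo)&(W[...,2]<zhi)]
        if len(w)<4: continue
        r=cv2.minAreaRect(w[:,:2].astype(np.float32)); c=np.array(r[0])
        if near is None or np.hypot(*(c-near))<40:
            out.append((c,r[1],r[2],w,d))
    return out
E
python3 - <<'E'
from meas import *
fr=bot.grab_frame('top')
for n,lo,hi,near in [('laser',74,90,None),('camera',74,90,None),('beacon',36,52,None),('splitter',66,82,(425,-154)),('lens',60,85,None),('detector',68,85,None)]:
    for c,s,a,w,d in meas(fr,n,lo,hi,near):
        print(n,np.round(c,1),np.round(s,1),round(a,1),'med',np.round(np.median(w,0),1),'mean',np.round(w.mean(0),1),len(w))
W=cloud(fr);I=fr['img'].astype(int)
# pad: white on laser top
m=(I.min(-1)>150)&(abs(W[...,2]-81)<8)&(abs(W[...,0]-609)<60)&(abs(W[...,1]+259)<80)
print('pad',np.nanmean(W[m],0),m.sum())
y=(I[...,0]>130)&(I[...,2]<110)&(abs(W[...,2]-81)<8)&(abs(W[...,0]-609)<80)&(abs(W[...,1]+259)<100)
print('stripe',np.nanmean(W[y],0),cv2.minAreaRect(W[y][:,:2].astype(np.float32)))
for n in('laser','camera','splitter','lens','detector','beacon'):
    for d in bot.tip_of('top',n): 
        r,c=d['position']; ray=fr['R'].T@np.array([(c-fr['cx'])/fr['fx'],(r-fr['cy'])/fr['fy'],1]); o=-fr['R'].T@fr['t']
        print(n,round(d['p'],2),np.round((o-ray*o[2]/ray[2])[:2],1))
E
```

```text
laser [ 617.4 -263.2] [140.4  91.1] 84.9 med [ 615.6 -262.8   81.1] mean [ 616.  -262.6   81.1] 1717
camera [665.3 274.2] [99.  61.2] 85.4 med [663.9 281.9  80.6] mean [664.5 281.2  80.2] 632
beacon [ 420.1 -303.6] [28.9 30.4] 6.3 med [ 420.  -304.2   44.7] mean [ 420.  -304.1   44.4] 115
splitter [ 425.6 -155.9] [36.  34.3] 5.9 med [ 426.1 -156.    74.2] mean [ 425.9 -155.8   74.1] 201
lens [426.9 154.3] [37.8 14.6] 27.3 med [425.6 152.6  72.2] mean [426.1 153.1  71.3] 92
detector [411. 287.] [38.8 36.7] 27.9 med [407.2 284.8  75.9] mean [407.2 284.6  75.5] 176
pad [ 617.77195893 -262.38426568   81.53439518] 334
stripe [ 621.77459211 -202.16395534   80.92840749] ((622.7735595703125, -204.42784118652344), (14.493709564208984, 88.54582214355469), 84.87643432617188)
laser 0.9 [ 635.9 -188.8]
camera 0.8 [663.8 225.6]
splitter 0.74 [ 424.7 -151.8]
splitter 0.72 [661.1 231.1]
splitter 0.65 [ 356.  -202.1]
splitter 0.63 [416.4 -57.8]
splitter 0.57 [ 345.1 -116.7]
splitter 0.55 [ 502.  -202.1]
lens 0.69 [439.4 150.2]
detector 0.77 [418.  279.1]
beacon 0.52 [ 420.6 -301.5]
```

```bash
python3 -m handwheel '[[40,40,20,0],[80,80,20,0],[120,115,20,0],[160,155,0,0],[200,190,-10,0]]'; python3 -m handwheel '[[33,23,-50,0],[33,23,-80,0],[33,23,-80,0]]'; python3 - <<'E'
from h import *
from scipy.spatial.transform import Rotation as R
s=bot.get_state();print(s['clock'],np.round(s['tcp_pos'],1),np.round(s['joint_pos'],2));print(np.round(R.from_quat(s['orientation']).as_matrix(),3))
w=bot.grab_frame('wrist');save(w,'w1.png');print(np.round(w['T_tool_cam'],2),w['fx'],w['cx'],w['cy'])
E
```

```text
clock: 1.82
tcp_pos: [387.8, -325.6, 220.7]
orientation: [-0.696, -0.122, 0.697, -0.122]
ft_force: [0.5, -0.5, 0.2]
opening: 85.4
clock: 2.2
tcp_pos: [420.2, -301.2, 139.0]
orientation: [-0.695, -0.124, 0.697, -0.121]
ft_force: [-0.6, -0.7, -0.1]
opening: 85.7
2.2 [ 420.2 -301.2  139. ] [-0.78  0.25 -0.23  1.09 -0.    2.01]
[[-0.003  0.341 -0.94 ]
 [ 0.003 -0.94  -0.341]
 [-1.    -0.004  0.002]]
[[   0.     -0.33    0.95 -143.8 ]
 [   1.      0.     -0.      0.87]
 [  -0.      0.95    0.33  -83.4 ]
 [   0.      0.      0.      1.  ]] 297.3186396354542 261.70266488880117 186.99293567039078
```

View pics/w1.png

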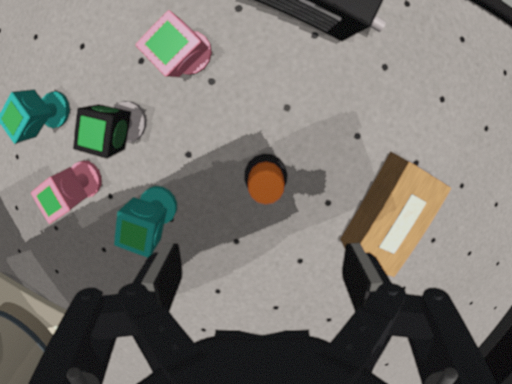

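The wrist picture shows the beacon at pixel (180,266), clear between the fingers. The black splitter is at (130,100) among the look-alikes. I'll add a wrist cloud helper and check the beacon from near.

```bash
cat >> h.py <<'E'
from scipy.spatial.transform import Rotation as Rot
def wcloud():
    s=bot.get_state(); fr=bot.grab_frame('wrist'); z=fr['range_z']
    v,u=np.mgrid[:z.shape[0],:z.shape[1]]; a=(u-fr['cx'])/fr['fx']; b=(v-fr['cy'])/fr['fy']; r=np.hypot(a,b)+1e-9
    k=np.tan(r)/r; P=np.stack([a*k*z,b*k*z,z],-1)
    T=fr['T_tool_cam']; P=P@T[:3,:3].T+T[:3,3]
    W=P@Rot.from_quat(s['orientation']).as_matrix().T+np.array(s['tcp_pos']); W[z<=0]=np.nan
    return fr,W,s
def wmeas(name,zlo,zhi,near,rad=40,png=None):
    fr,W,s=wcloud()
    if png: save(fr,png)
    M=(W[...,2]>zlo)&(W[...,2]<zhi)&(np.hypot(W[...,0]-near[0],W[...,1]-near[1])<rad)
    ds=bot.outline_of('wrist',name)
    for d in ds:
        m=M&d['pixels']
        if m.sum()<30: continue
        w=W[m]; r=cv2.minAreaRect(w[:,:2].astype(np.float32))
        print(name,round(d['p'],2),'rect',np.round(r[0],1),np.round(r[1],1),round(r[2],1),'mean',np.round(w.mean(0),1),'zmax',np.round(np.percentile(w[:,2],95),1),len(w))
    return fr,W,s,ds
E
python3 - <<'E'
from h import *
wmeas('beacon',38,52,(420,-303))
wmeas('splitter',66,82,(425,-155))
E
```

```text
splitter 0.63 rect [ 428.1 -155.5] [36.6 37.4] 3.8 mean [ 429.1 -157.9   73.8] zmax 75.6 1792
```

```bash
python3 -m handwheel '[[0,-3,-50,0],[0,-3,-100,0],[0,-3,-127,0],[0,-3,-127,0]]'; python3 -m handwheel '[[0,0,0,0],[0,0,0,0],[0,0,0,0],[0,0,0,0],[0,0,0,0]]' 255 40;  python3 -m handwheel '[[0,0,30,0],[0,0,80,0],[0,0,130,0],[0,0,170,0],[0,0,170,0]]'
```

```text
clock: 2.95
tcp_pos: [420.3, -306.6, 14.7]
orientation: [0.697, 0.121, -0.697, 0.121]
ft_force: [-0.9, -0.1, 0.9]
opening: 85.1
clock: 3.58
tcp_pos: [420.7, -307.0, 15.9]
orientation: [0.697, 0.121, -0.696, 0.122]
ft_force: [-1.0, -0.2, 6.8]
opening: 30.7
clock: 4.2
tcp_pos: [421.8, -307.9, 189.3]
orientation: [0.698, 0.119, -0.695, 0.124]
ft_force: [0.6, 0.4, -1.0]
opening: 31.1
```

```bash
python3 -m handwheel '[[40,10,0,0],[90,20,0,0],[140,32,0,0],[196,45,0,0],[196,45,0,0]]'; python3 - <<'E'
from h import *
fr,W,s=wcloud();save(fr,'w2.png');print(s['tcp_pos'],s['joint_pos'])
E
```

```text
clock: 4.82
tcp_pos: [620.3, -261.2, 186.2]
orientation: [0.697, 0.121, -0.695, 0.124]
ft_force: [-1.4, 0.3, -0.6]
opening: 31.1
[ 620.28500516 -261.22778091  186.20636385] [-5.22316207e-01  4.82748245e-01  2.51455929e-01  1.33435965e+00
 -1.84579371e-03  2.27108184e+00]
```

View pics/w2.png

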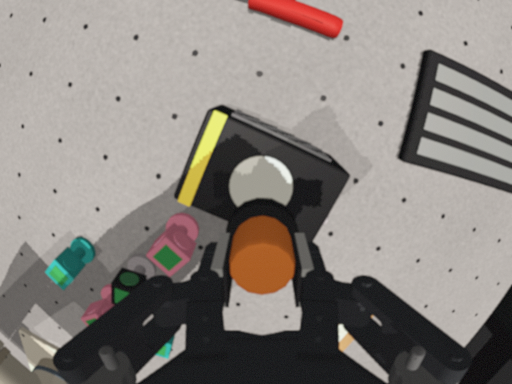

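The beacon is gripped upright at (255,262), with the white pad just beyond it at (185,261). Now lowering.

```bash
python3 -m handwheel '[[-3,-1,-40,0],[-3,-1,-70,0],[-3,-1,-80,0],[-3,-1,-80,0]]'
```

```text
clock: 5.38
tcp_pos: [615.0, -263.0, 106.9]
orientation: [0.697, 0.12, -0.696, 0.124]
ft_force: [0.3, 0.5, -1.0]
opening: 30.6
```

```bash
python3 -m handwheel '[[2,0,-5,0],[2,0,-9,0],[2,0,-10,0],[2,0,-10,0]]'; python3 -m handwheel '[[0,0,0,0],[0,0,0,0],[0,0,0,0],[0,0,0,0]]' 0; python3 -m handwheel '[[0,0,30,0],[0,0,80,0],[0,0,120,0],[0,0,120,0]]'; python3 - <<'E'
from meas import *
fr=bot.grab_frame('top')
for n,lo,hi in [('beacon',110,135)]:
    for c,s,a,w,d in meas(fr,n,lo,hi): print(n,c,s,w.mean(0),d['p'])
E
```

```text
clock: 5.88
tcp_pos: [617.0, -263.0, 96.9]
orientation: [0.697, 0.12, -0.696, 0.124]
ft_force: [-0.4, -0.8, -0.9]
opening: 31.3
clock: 6.38
tcp_pos: [617.0, -263.0, 97.0]
orientation: [0.697, 0.12, -0.696, 0.124]
ft_force: [-0.8, -0.5, 0.3]
opening: 85.4
clock: 6.88
tcp_pos: [618.1, -263.6, 220.8]
orientation: [0.699, 0.119, -0.694, 0.125]
ft_force: [0.5, 0.4, -0.2]
opening: 85.1
```

```bash
python3 -m handwheel '[[-40,20,0,0.18],[-80,42,0,0.36],[-120,65,0,0.54],[-160,86,0,0.72],[-191,107,0,0.9]]' 70; python3 -m handwheel '[[0,0,0,0.18],[0,0,0,0.36],[0,0,0,0.54],[0,0,0,0.72],[0,0,0,0.9]]'; python3 -m handwheel '[[0,0,0,0.18],[0,0,0,0.36],[0,0,-10,0.54],[0,0,-20,0.72],[0,0,-30,0.9]]';python3 - <<'E'
from h import *
fr,W,s,d=wmeas('splitter',66,82,(427,-156),png='w3.png');R=Rot.from_quat(s['orientation']).as_matrix()
print(s['tcp_pos'],np.degrees(np.arctan2(R[1,1],R[0,1])),s['joint_pos'][5],s['opening'])
fr=bot.grab_frame('top')
from meas import meas
for n,lo,hi in [('beacon',110,135)]:
    for c,s,a,w,d in meas(fr,n,lo,hi): print(n,c,s,w.mean(0),d['p'])
E
```

```text
clock: 7.6
tcp_pos: [423.8, -154.9, 215.4]
orientation: [0.574, 0.414, -0.572, 0.415]
ft_force: [-0.3, 0.9, 0.5]
opening: 61.6
clock: 8.22
tcp_pos: [423.1, -154.4, 213.9]
orientation: [0.335, 0.624, -0.333, 0.622]
ft_force: [0.3, -0.0, 0.7]
opening: 62.3
clock: 8.85
tcp_pos: [422.4, -154.0, 182.2]
orientation: [0.028, 0.709, -0.026, 0.704]
ft_force: [0.8, -0.3, -0.2]
opening: 61.8
splitter 0.6 rect [ 427.1 -155. ] [35.6 36.4] 4.0 mean [ 425.7 -155.1   73.9] zmax 75.3 1532
[ 422.37948492 -154.04226574  182.21634762] 85.56563066371471 -0.45906372053022365 61.78157371512574
beacon [ 617.00640869 -263.3067627 ] (31.14272117614746, 30.445960998535156) [ 615.92851449 -262.73082388  123.41275346] 0.46
```

View pics/w3.png

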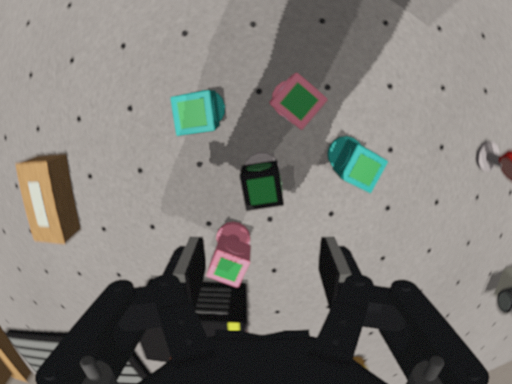

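The beacon stands on the pad at (617,-263). In the wrist picture the black splitter at (185,262) lies between the fingers with room on both sides. I'll turn to its 94° and grip it.

```bash
python3 -m handwheel '[[4,-1,-30,0.147],[4,-1,-60,0.147],[4,-1,-90,0.147],[4,-1,-90,0.147]]'; python3 - <<'E'
from h import *
s=bot.get_state();R=Rot.from_quat(s['orientation']).as_matrix()
print(np.degrees(np.arctan2(R[1,1],R[0,1])))
E
```

```text
clock: 9.55
tcp_pos: [425.6, -154.6, 91.9]
orientation: [-0.018, 0.71, 0.021, 0.704]
ft_force: [0.3, 0.2, 0.9]
opening: 62.1
93.23077132683996
```

```bash
python3 -m handwheel '[[1,0,-30,0.01],[1,0,-55,0.01],[1,0,-57,0.01],[1,0,-57,0.01]]';python3 -m handwheel '[[0,0,0,0],[0,0,0,0],[0,0,0,0],[0,0,0,0],[0,0,0,0]]' 255 50;  python3 -m handwheel '[[0,0,40,0],[0,0,90,0],[0,0,130,0],[0,0,150,0],[0,0,150,0]]'
```

```text
clock: 10.05
tcp_pos: [427.3, -155.0, 36.3]
orientation: [-0.022, 0.709, 0.024, 0.704]
ft_force: [-0.3, 0.0, 0.5]
opening: 62.0
clock: 10.68
tcp_pos: [428.1, -155.5, 37.6]
orientation: [-0.022, 0.709, 0.024, 0.705]
ft_force: [0.0, 1.0, 7.3]
opening: 35.5
clock: 11.3
tcp_pos: [428.7, -155.8, 189.1]
orientation: [-0.023, 0.708, 0.023, 0.706]
ft_force: [-0.2, 0.0, -2.0]
opening: 35.6
```

```bash
python3 -m handwheel '[[45,35,0,0],[90,72,0,0],[135,108,0,-0.07],[180,145,0,-0.154],[214,171,0,-0.154]]'; python3 -m handwheel '[[0,0,-40,0],[0,0,-80,0],[0,0,-120,0],[0,0,-120,0]]'
```

```text
clock: 11.92
tcp_pos: [643.6, 17.2, 187.0]
orientation: [0.032, 0.708, -0.031, 0.705]
ft_force: [0.6, -0.9, -1.9]
opening: 35.2
clock: 12.42
tcp_pos: [640.9, 17.5, 62.8]
orientation: [0.032, 0.711, -0.031, 0.702]
ft_force: [-0.3, 0.3, -1.6]
opening: 35.7
```

```bash
python3 -m handwheel '[[2,-2,-12,0],[2,-2,-20,0],[2,-2,-24,0],[2,-2,-24,0]]'; python3 -m handwheel '[[0,0,0,0],[0,0,0,0],[0,0,0,0],[0,0,0,0]]' 70; python3 -m handwheel '[[0,0,30,0],[0,0,80,0],[0,0,130,0],[0,0,160,0],[0,0,160,0]]'
```

```text
clock: 12.92
tcp_pos: [643.0, 15.5, 39.1]
orientation: [0.032, 0.711, -0.031, 0.702]
ft_force: [-0.1, -0.2, -2.9]
opening: 35.7
clock: 13.42
tcp_pos: [643.1, 15.4, 39.3]
orientation: [0.032, 0.711, -0.031, 0.702]
ft_force: [0.1, 1.2, 0.5]
opening: 61.9
clock: 14.05
tcp_pos: [644.1, 15.4, 202.0]
orientation: [0.032, 0.709, -0.031, 0.704]
ft_force: [-0.1, 0.5, -1.2]
opening: 62.0
```

```bash
python3 -m handwheel '[[-45,28,0,0.14],[-90,56,0,0.28],[-135,84,0,0.42],[-180,112,0,0.565],[-217,138,0,0.565]]'; python3 -m handwheel '[[0,0,0,0],[0,0,0,0]]'; python3 - <<'E'
from h import *
fr,W,s,d=wmeas('lens',60,82,(427,154),png='w4.png');R=Rot.from_quat(s['orientation']).as_matrix()
print(s['tcp_pos'],np.degrees(np.arctan2(R[1,1],R[0,1])),s['joint_pos'][5],s['opening'])
wmeas('detector',70,82,(411,285))
from meas import meas
fr=bot.grab_frame('top')
for c,q,a,w,d in meas(fr,'splitter',66,82,(642,16)): print('placed splitter',c,q,a,w.mean(0),d['p'])
E
```

```text
clock: 14.68
tcp_pos: [424.8, 154.0, 201.0]
orientation: [-0.168, 0.69, 0.167, 0.684]
ft_force: [0.7, 0.4, 0.3]
opening: 62.1
clock: 14.92
tcp_pos: [424.8, 154.0, 200.5]
orientation: [-0.168, 0.69, 0.167, 0.684]
ft_force: [0.9, 0.2, 0.1]
opening: 62.1
lens 0.83 rect [428.3 155.6] [37.8 14. ] 27.6 mean [425.6 154.4  71.9] zmax 76.2 545
[424.81715976 153.96711312 200.50950409] 117.42673845262328 -0.31566489608639287 62.1346611884304
detector 0.62 rect [408.4 286.4] [30.4 36.3] 27.4 mean [408.1 284.8  75.9] zmax 77.4 885
placed splitter [640.65142822  13.4612999 ] (35.89334487915039, 36.249942779541016) 85.55916595458984 [639.89219635  13.40867136  73.8050929 ] 0.65
```

View pics/w4.png

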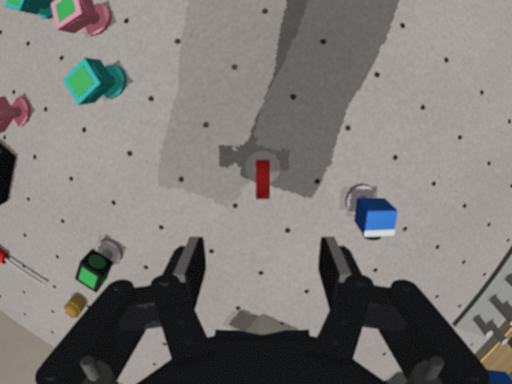

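The wrist picture shows the lens disc (180,263) aligned between the fingers, and the detector at (217,377) with its stripe on the +x side. The splitter placement agrees within 3 mm. I'll grip the lens.

```bash
python3 -m handwheel '[[3,1,-50,0],[3,1,-100,0],[3,1,-150,0],[3,1,-163,0],[3,1,-163,0]]'; python3 -m handwheel '[[0,0,-1,0],[0,0,-1,0],[0,0,-1,0],[0,0,-1,0],[0,0,-1,0]]' 255 50;  python3 -m handwheel '[[0,0,0,0],[0,0,40,0],[0,0,90,0],[0,0,130,0],[0,0,150,0]]'
```

```text
clock: 15.85
tcp_pos: [428.6, 154.4, 37.8]
orientation: [-0.167, 0.691, 0.167, 0.683]
ft_force: [0.3, 0.2, 0.4]
opening: 61.9
clock: 16.48
tcp_pos: [429.2, 154.6, 37.6]
orientation: [-0.167, 0.69, 0.167, 0.684]
ft_force: [-1.1, 0.3, 7.4]
opening: 13.2
clock: 17.1
tcp_pos: [429.6, 154.7, 189.8]
orientation: [-0.168, 0.689, 0.167, 0.685]
ft_force: [0.9, -0.1, -2.3]
opening: 13.1
```

```bash
python3 -m handwheel '[[35,-42,0,-0.14],[70,-84,0,-0.28],[105,-126,0,-0.42],[140,-168,0,-0.565],[170,-205,0,-0.565]]'; python3 -m handwheel '[[33,-38,0,0],[33,-38,-30,0],[33,-38,-80,0],[33,-38,-120,0],[33,-38,-120,0]]'
```

```text
clock: 17.73
tcp_pos: [600.4, -52.1, 189.4]
orientation: [0.032, 0.709, -0.032, 0.704]
ft_force: [0.2, -0.1, -1.5]
opening: 13.8
clock: 18.35
tcp_pos: [631.4, -89.6, 66.3]
orientation: [0.033, 0.711, -0.031, 0.702]
ft_force: [0.2, -1.0, -1.2]
opening: 13.3
```

```bash
python3 -m handwheel '[[2,1,-15,0],[2,1,-24,0],[2,1,-27,0],[2,1,-27,0]]'; python3 -m handwheel '[[0,0,0,0],[0,0,0,0],[0,0,0,0],[0,0,0,0]]' 70; python3 -m handwheel '[[0,0,30,0],[0,0,80,0],[0,0,130,0],[0,0,160,0],[0,0,160,0]]'
```

```text
clock: 18.85
tcp_pos: [633.5, -88.6, 39.6]
orientation: [0.033, 0.711, -0.031, 0.702]
ft_force: [-0.6, 0.5, -1.3]
opening: 13.4
clock: 19.35
tcp_pos: [633.6, -88.6, 39.8]
orientation: [0.033, 0.711, -0.031, 0.702]
ft_force: [0.1, 0.1, -0.2]
opening: 62.0
clock: 19.98
tcp_pos: [634.6, -88.9, 202.5]
orientation: [0.032, 0.709, -0.032, 0.703]
ft_force: [0.3, 0.0, -0.6]
opening: 62.1
```

```bash
python3 -m handwheel '[[-30,50,0,0.14],[-60,100,0,0.28],[-90,150,0,0.42],[-120,200,0,0.567],[-150,250,0,0.567]]'; python3 -m handwheel '[[-30,50,0,0],[-60,100,0,0],[-76,125,0,0],[-76,125,0,0]]'; python3 - <<'E'
from h import *
fr,W,s,d=wmeas('detector',70,82,(409,286),png='w5.png');R=Rot.from_quat(s['orientation']).as_matrix()
print(s['tcp_pos'],np.degrees(np.arctan2(R[1,1],R[0,1])),s['joint_pos'][5],s['opening'])
from meas import meas
fr=bot.grab_frame('top');save(fr,'top2.png')
for c,q,a,w,d in meas(fr,'lens',60,82,(633,-88)): print('placed lens',c,q,a,w.mean(0),d['p'])
for c,q,a,w,d in meas(fr,'splitter',66,82,(642,16)): print('placed splitter',c,q,a,w.mean(0),d['p'])
E
```

```text
clock: 20.6
tcp_pos: [482.9, 162.4, 201.4]
orientation: [-0.168, 0.69, 0.167, 0.684]
ft_force: [0.1, 1.0, -0.1]
opening: 61.9
clock: 21.1
tcp_pos: [405.3, 288.6, 200.5]
orientation: [-0.169, 0.691, 0.168, 0.683]
ft_force: [-0.1, 0.4, 0.2]
opening: 62.2
detector 0.64 rect [408.7 286.8] [29.5 36. ] 26.8 mean [407.9 286.5  76. ] zmax 77.3 1146
[405.32701802 288.60606714 200.45048663] 117.5823170600808 -0.03186616902067958 62.211452811603635
placed lens [631.60998535 -89.69907379] (14.41420841217041, 38.08138656616211) 84.52600860595703 [629.81516552 -89.46393124  71.5551002 ] 0.45
placed splitter [640.48754883  13.3700676 ] (36.34769058227539, 36.296024322509766) 85.615234375 [639.65962364  13.4153685   74.00573998] 0.64
```

View pics/w5.png

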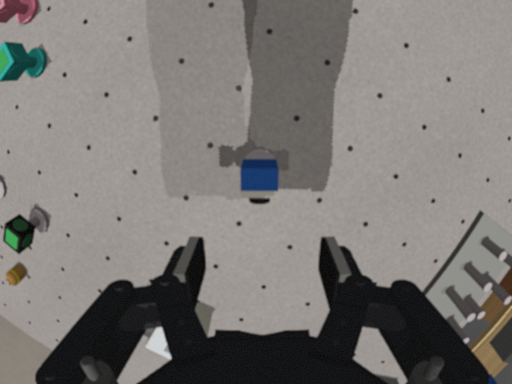

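The wrist picture shows the detector at (175,260), aligned, with its tube towards the bottom of the image (+x). The lens placement is good.

```bash
python3 -m handwheel '[[2,-2,-50,0],[2,-2,-100,0],[2,-2,-150,0],[2,-2,-163,0],[2,-2,-163,0]]'; python3 -m handwheel '[[0,0,-1,0],[0,0,-1,0],[0,0,-1,0],[0,0,-1,0],[0,0,-1,0]]' 255 50;  python3 -m handwheel '[[0,0,0,0],[0,0,40,0],[0,0,90,0],[0,0,130,0],[0,0,150,0]]'
```

```text
clock: 21.98
tcp_pos: [409.9, 284.1, 38.2]
orientation: [-0.167, 0.691, 0.166, 0.683]
ft_force: [-0.2, -0.7, -0.0]
opening: 61.7
clock: 22.6
tcp_pos: [411.1, 284.7, 39.0]
orientation: [-0.167, 0.69, 0.166, 0.685]
ft_force: [0.8, -0.6, 6.7]
opening: 35.6
clock: 23.22
tcp_pos: [411.6, 285.0, 191.7]
orientation: [-0.167, 0.689, 0.166, 0.686]
ft_force: [0.4, 0.9, -2.3]
opening: 35.5
```

```bash
python3 -m handwheel '[[25,-52,0,-0.14],[50,-105,0,-0.28],[75,-158,0,-0.42],[100,-210,0,-0.566],[120,-260,0,-0.566]]'; python3 -m handwheel '[[0,0,-40,0],[0,0,-80,0],[0,0,-120,0],[0,0,-120,0]]'
```

```text
clock: 23.85
tcp_pos: [532.1, 23.1, 192.0]
orientation: [0.033, 0.708, -0.033, 0.705]
ft_force: [0.7, 0.6, -2.1]
opening: 35.1
clock: 24.35
tcp_pos: [530.2, 23.2, 70.1]
orientation: [0.033, 0.709, -0.032, 0.703]
ft_force: [0.5, -0.4, -1.4]
opening: 35.4
```

```bash
python3 -m handwheel '[[2,1,-15,0],[2,1,-26,0],[2,1,-30,0],[2,1,-30,0]]'; python3 -m handwheel '[[0,0,0,0],[0,0,0,0],[0,0,0,0],[0,0,0,0]]' 60; python3 -m handwheel '[[0,0,30,0],[0,0,80,0],[0,0,130,0],[0,0,190,0],[0,0,190,0]]'; python3 -m handwheel '[[-60,0,0,0],[-120,0,0,0],[-120,60,0,0],[-120,120,0,0],[-120,180,0,0]]'; python3 - <<'E'
from h import *
from meas import meas
fr=bot.grab_frame('top');save(fr,'top3.png')
for n,lo,hi,near in [('beacon',110,135,None),('lens',60,82,(633,-88)),('splitter',66,82,(642,16)),('detector',70,82,(532,24)),('laser',74,90,None),('objective',30,60,None)]:
    for c,q,a,w,d in meas(fr,n,lo,hi,near): print(n,np.round(c,1),np.round(q,1),round(a,1),np.round(w.mean(0),1),round(d['p'],2))
b=bot.grab_frame('side');save(b,'side3.png')
A=fr['img'][90:330,80:440];B=b['img'][60:300,100:460]
cv2.imwrite('pics/fin.png',cv2.cvtColor(cv2.resize(np.vstack([A,B]),None,fx=1.25,fy=1.25),cv2.COLOR_RGB2BGR))
E
```

```text
clock: 24.85
tcp_pos: [532.2, 24.3, 40.2]
orientation: [0.033, 0.709, -0.032, 0.703]
ft_force: [-1.5, -0.2, -0.8]
opening: 35.7
clock: 25.35
tcp_pos: [532.3, 24.2, 40.4]
orientation: [0.033, 0.709, -0.032, 0.703]
ft_force: [-0.8, 0.4, -0.5]
opening: 65.1
clock: 25.98
tcp_pos: [534.0, 24.1, 235.0]
orientation: [0.033, 0.706, -0.033, 0.706]
ft_force: [0.7, -0.4, -1.3]
opening: 65.3
clock: 26.6
tcp_pos: [413.6, 205.5, 234.7]
orientation: [0.033, 0.706, -0.033, 0.706]
ft_force: [1.0, -1.1, -0.3]
opening: 65.2
beacon [ 622.1 -267.9] [30.8 17.8] 49.0 [ 623.5 -268.8  124. ] 0.3
lens [631.8 -89.8] [14.3 37.9] 84.1 [629.7 -89.4  71.7] 0.52
splitter [640.   13.8] [36.6 36.2] 83.7 [639.7  13.4  73.7] 0.79
detector [529.8  22. ] [35.2 29.3] 85.0 [529.8  21.7  76.1] 0.51
laser [ 617.3 -263.2] [140.7  91.2] 85.0 [ 615.3 -261.9   81.1] 0.71
```

View pics/fin.png

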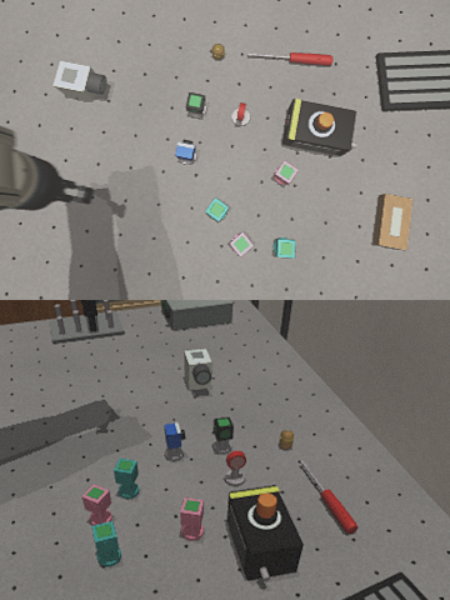

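The final picture shows everything standing in place: splitter (103,196), lens (115,241) and detector (150,186), with the beacon inside the white pad. Converted to the laser frame:

| Thing | x (mm) | y (mm) |
|---|---|---|
| lens | 104 | 1 |
| splitter | 207 | 2 |
| detector | 206 | 113 |

The detector is 110 mm from the splitter. Handing in.

```bash
python3 -c "
from rig import bot
print(bot.hand_in(), bot.get_state()['clock'])"
```

```text
the job is handed in; nothing more can be done
the job is handed in; nothing more can be done
```

The job is handed in, at about 27 s of the 107 s allowed. The beacon went onto the laser's pad first. Then I placed the beamsplitter, the lens and the photodetector, let go of each and moved the arm clear.

Final top-camera check, in the laser frame:

| Thing | x (mm) | y (mm) | Angle error to the beam |
|---|---|---|---|
| lens | 104 (target 105) | 1 | about 1° |
| beamsplitter | 207 (target 210) | 2 | about 1° |
| photodetector | 206 | 113 | under 1° |

The photodetector is 110 mm from the beamsplitter and looks into it. In the last pictures everything stands upright, and the screwdriver and tissue box look untouched.

- **Beacon:** the final outline caught only part of it, with low confidence (0.3), and put its centre about 7 mm off. The full outline taken after placing it put it within about 1 mm of the pad centre, at the right height. The last pictures show it on the pad.
- **Objective:** the depth check on it returned nothing in the last look. I judged it unmoved from the pictures only.

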